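# Fold out the crank and clamp a daikon in the peeling stand

## Task

Clamp the daikon piece in the peeling stand, ready for peeling: fold the blue crank handle out until it stands fully upright, then turn the crank clockwise (seen from above) until the foot holds the piece firmly, but do not crush it. Let go and leave the handle upright, the piece standing on its platform, and the other things on the counter where they are.

Things in the scene. Friction and masses are not known exactly. Their poses are not given: they have to be found in the camera images.
- stand: Fixed peeling stand: white base 150 x 200 x 20 mm; two posts 16 mm thick, 164 mm apart along its y; bridge 34 x 190 mm, top 157 mm above the counter. Origin: centre of the underside, below the crank axis, z up. In its middle a grey platform of varying height carries the daikon; a black foot (44 mm across) on a screw hangs from the bridge above it. Yaw within 0.7 rad.
- crank (a joint): Crank angle (rad), 0 at the start, up to 5.2, growing clockwise seen from above. Vertical axis on the bridge. It lowers the foot 6 mm per rad; the crank keeps its height. The foot meets the daikon somewhere from 1.2 to 3.2 rad, not known beforehand: to be felt. It stays where it is left. Free turning has 0.55 N m of friction: a push of about 8 N on the handle, along its circle.
- handle (a joint): Fold angle of the crank handle (rad): 0 folded flat above the crank arm, 1.57 fully upright (a stop). It starts between 0 and 0.15. A friction hinge (0.06 N m) keeps it at any angle; about 2 N lift it at its middle.
- crank_hub (a point): Point on the crank's vertical axis, level with the handle's hinge pin, 188 mm above the counter. Axes turn with the crank: x along the arm to the hinge, z up. The steel arm lies below: 12 mm wide, top face 14 mm below this point; hub 24 mm across.
- handle_hinge (a point): Middle of the handle's hinge pin at the arm's outer end, 70 mm from the crank axis, 188 mm above the counter; x outward, z up, turning with the crank. The pin lies level along the circle, so a push along the circle does not fold the handle.
- handle_tip (a point): Free end of the handle on its centre line, 64 mm from the pin; x points to the pin. Dark blue round grip with light rings, 16 mm thick, graspable 12 to 64 mm from the pin. Folded, it points inward over the arm, tip 6 mm short of the crank axis, 6 mm gap to the arm; fingers fit down on both sides. Upright, the tip is 252 mm above the counter.
- daikon: Piece to clamp: upright white daikon round, 56 mm across, about 60 mm tall, 0.15 kg, on the platform. Origin: centre of the underside. Once the foot meets it, the push on the handle rises about 10 N per rad (foot sprung, 20 N/mm). Firm: 25 to 65 N under the foot, a push 2 to 5 N above the free one (aim for 3.3). At 80 N (6 to 7 N above) it is crushed. Compare like readings: all moving, or all at rest after equal steps.
- spare_a: Bystander: daikon round, 52 mm across, 50 mm tall, on the chopping board. Origin: centre of the underside.
- spare_b: Bystander: daikon round, 48 mm across, 38 mm tall, on the chopping board. Origin: centre of the underside.
- peeler: Bystander: dark blue fork-shaped hand peeler, 135 x 56 x 12 mm, on the chopping board. Origin: on its underside, near the fork.
- bowl: Bystander: steel bowl, 150 mm across, 65 mm tall. Origin: centre of the underside.
- mug: Bystander: blue mug, 76 mm across, 90 mm tall. Origin: centre of the underside.
- jar: Bystander: amber jar with a red lid, 64 mm across, 95 mm tall. Origin: centre of the underside.
- food_box: Bystander: closed yellow plastic food box, 100 x 65 x 30 mm. Origin: centre of the underside.

How it is judged:
On the way, in this order (a step that is already met when the one before it is completed fails the run):
1. the crank handle is folded out upright (past 1.45 rad) before the foot presses (value of joint handle above 1.45 rad and contact force between daikon and stand below 5 N), for 0.2 s.
2. the foot holds the daikon piece with more than 25 N (contact force between daikon and stand above 25 N), for 0.2 s.
At the end, for the whole second after the job is handed in: The foot presses on the daikon piece with 25 to 65 N, the handle stands upright (fold angle above 1.4 rad), the crank is at rest (slower than 0.05 rad/s), and the piece stands upright (within 0.1 rad) on the platform, within 12 mm of the crank axis (contact force between daikon and stand between 25 and 65 N and value of joint handle above 1.4 rad and horizontal distance between daikon and stand below 0.012 m and angle between daikon's own z axis and vertical below 0.1 rad and velocity of joint crank between -0.05 and 0.05 rad/s); the robot touches nothing.
It fails at once if the daikon piece is crushed (more than 80 N between it and the stand) (contact force between daikon and stand above 80 N).
It fails at once if another thing on the counter is disturbed (moved more than 30 mm) (distance of any of spare_a, spare_b, peeler, bowl, mug, jar, food_box from where it was at the start of the episode above 0.03 m).
It also fails if it takes over 72 s, if anything falls off the work surface, if the arm or the gripper's body presses on something with over 40 N, if the wrist force passes 120 N, or if a joint passes its speed limit or range.

## Robot

A 6-joint arm with a two-finger parallel gripper is mounted at the origin on the work surface. World frame = base frame: x ahead of the robot, y to its left, z up, the work surface at z = 0. Lengths are in m, angles in rad, forces in N, time in s.
With the tool pointing down it reaches from about 0.35 to 0.725 m from the base axis. Payload 4.3 kg.
Tool frame: the origin (TCP) lies between the finger pads; the fingertips stand 25 mm ahead of it and the grasp point (between the pads) lies 6 mm ahead of it; y points along the fingers, x is the direction in which the jaws open and shut, and the axes are right-handed (so a half turn about y gives the same grasp; the last joint's range is limited). The gripper opens to 85 mm and grips with 20 to 120 N. Pads are 22 mm wide; open, the fingers measure 114 mm over their backs; the gripper's body (76 mm by 85 mm) begins 54 mm behind the grasp point. The pads swing forward as they close: fully open they stand 13 mm farther back than shut.
Start: joints at [1.082, 0.377, 0.081, 1.274, 0, 1.46], TCP at [0.213, 0.534, 0.256] pointing down, gripper open.
Joint ranges: [-2.72, 2.72], [-0.84, 1.66], [-1.02, 1.22], [-1.77, 2.12], [-1.37, 1.28], [-3.14, 3.14]. Speed limits (rad/s): [2.57, 2.57, 3.14, 3.14, 3.14, 3.14].

## Interface

Orientations are given as a unit quaternion [x, y, z, w].
In Python, from cell import manip gives the robot as it stands.
- The arm moves only by the tool servo_tool, never from a script. Its argument "plan" is a list of rows, each an object of numbers: "rx", "ry", "rz": the turn, a rotation vector about the world's x, y, z in degrees; "x", "y", "z": the shift along the world's x, y, z in m; "jaw": the opening, from -1 (shut) to 1 (fully open). A call has 1 to 10 rows; each row is the pose to reach, as a shift and turn from the pose measured when the call began; what a row does not reach only later rows make up. A row lasts 1/8 s, in which the tool goes at most 62.5 mm and 10.7 degrees, less where a joint would pass 70% of its speed; a pose out of reach is approached as far as the arm can. A call with a gripper value outside its range is refused whole. The fingers move at their own pace and stop on an object; "grip_force" is the grip in N (left out, the last holds). Time passes only in rows, so rows that repeat a pose let the fingers close. It gives the time, the measured TCP pose, the force and the opening at its end, in the units of the state.
- manip.get_state(): the state, without advancing time (a new reading comes with each control period).
- manip.capture(name): name is "side" or "top" or "wrist"; returns the picture (400x640x3 uint8, red, green, blue); there is no depth.
- manip.camera_model(name): a dict with "K" (3x3 intrinsics, pixels), "R" (3x3) and "t" (3): a world point X has camera coordinates R X + t. Camera axes: x right, y down, z forward; pixel columns grow to the right and rows downward; lengths in m; the calibration is good to about 2 mm. The wrist camera is an equidistant fisheye: a pixel r from the principal point sees the ray r / f radians off the axis. A picture is of the moment at which its call begins: read the wrist's pose just before it. camera_model takes no time and is no camera call; for the wrist camera it gives the pose at the moment of the call.
- manip.finish_job(): hands the job in, once; it reports no verdict.
The state is a dict: "time": time; "joint_positions": joint angles; "joint_vel": joint speeds; "joint_torque": joint torques, N m; "ee_pos": TCP position; "tool_rot": TCP orientation; "ft_force": force on the tool from outside, world axes, zero at the start; "wrist_torque": the same for the moment, N m; "opening": opening from 0.0 (shut) to 1.0 (fully open).
Only numpy, scipy, OpenCV 4.12 (cv2) and the standard library are available. Lean on these libraries where they do the work, as an engineer would, in place of code of your own. Each camera call takes 0.05 s, during which the arm holds its last target.

## Working session

There is one attempt and no reset: what is moved stays moved. The work goes in short steps, Python scripts to look and compute and a tool call to move; the robot and the scene stay as the last step left them, time stands still between calls to the robot, and variables do not carry over. Pictures are saved under pics/ and viewed, and the job is handed in when it is done.

Besides the shell and the picture viewer there is one more tool, called after "Request:" as name(argument=value, ...), one argument or row to a line, values as JSON. servo_tool: Moves the arm, as the interface text tells. Its arguments: {"type":"object","properties":{"plan":{"type":"array","items":{"type":"object","properties":{"rx":{"type":"number"},"ry":{"type":"number"},"rz":{"type":"number"},"x":{"type":"number"},"y":{"type":"number"},"z":{"type":"number"},"jaw":{"type":"number"}}}},"grip_force":{"type":"number"}},"required":["plan"]}

```bash
ls; mkdir -p pics; python3 - <<'E'
from cell import manip
import cv2
for n in ("side","top","wrist"):
    cv2.imwrite(f"pics/{n}0.png",manip.capture(n)[:,:,::-1])
    m=manip.camera_model(n);print(n,m)
print(manip.get_state())
E
```

```text
pics
side {'K': array([[454.16771672,   0.        , 323.26533319],
       [  0.        , 454.16771672, 193.65730354],
       [  0.        ,   0.        ,   1.        ]]), 'R': array([[ 0.8126053 , -0.58281027, -0.0021929 ],
       [-0.36221883, -0.50208249, -0.7853093 ],
       [ 0.45658531,  0.63894081, -0.61909975]]), 't': array([-0.46118111,  0.30266681,  1.12181933])}
top {'K': array([[420.6497251 ,   0.        , 321.42808764],
       [  0.        , 420.6497251 , 199.66643779],
       [  0.        ,   0.        ,   1.        ]]), 'R': array([[ 0.10382225, -0.99458227, -0.00520123],
       [-0.97068624, -0.10018527, -0.21847458],
       [ 0.21676985,  0.02773128, -0.97582878]]), 't': array([-0.02070369,  0.58406488,  1.15598695])}
wrist {'K': array([[309.70691629,   0.        , 315.94944513],
       [  0.        , 309.70691629, 203.96708118],
       [  0.        ,   0.        ,   1.        ]]), 'R': array([[ 0.37022934,  0.92893803, -0.00209263],
       [ 0.88694387, -0.35282105,  0.29807361],
       [ 0.27615359, -0.11221164, -0.95454059]]), 't': array([-0.57285894, -0.03750714,  0.38119381])}
{'time': 0.15, 'joint_positions': array([1.08171234e+00, 3.77874727e-01, 7.99733744e-02, 1.27443737e+00,
       2.32982825e-05, 1.46050395e+00]), 'joint_vel': array([ 0.00051392, -0.00108231,  0.00390051,  0.00118496,  0.00023388,
       -0.00046931]), 'joint_torque': array([ 1.22831967e-03, -4.64036071e+01,  2.70170188e+01,  1.39126671e-02,
       -3.10649375e-05,  1.49068512e-05]), 'ee_pos': array([0.21240099, 0.53383821, 0.25560295]), 'tool_rot': array([ 0.58543897,  0.3964401 , -0.39741229, -0.58494439]), 'ft_force': array([ 0.1293012 ,  0.39935441, -0.35070905]), 'wrist_torque': array([ 0.04338704,  0.01739589, -0.03431083]), 'opening': 0.9945796759695203}
```

View pics/side0.png

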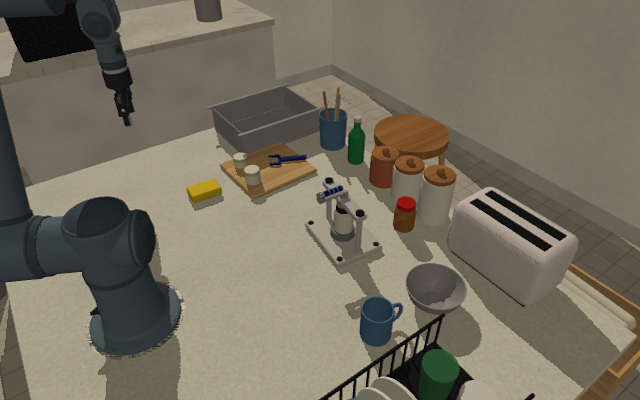

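View pics/top0.png

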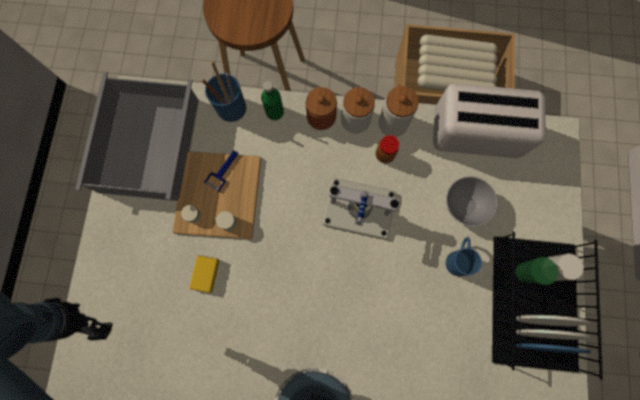

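View pics/wrist0.png

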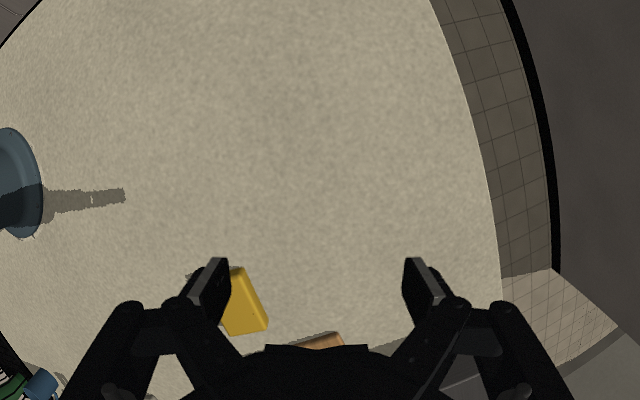

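```bash
python3 - <<'E'
import cv2
a=cv2.imread("pics/top0.png")[165:250,310:420]
cv2.imwrite("pics/t1.png",cv2.resize(a,None,fx=7,fy=7,interpolation=cv2.INTER_CUBIC))
a=cv2.imread("pics/side0.png")[170:275,295:395]
cv2.imwrite("pics/s1.png",cv2.resize(a,None,fx=5.7,fy=5.7,interpolation=cv2.INTER_CUBIC))
E
```

```text
(no output)
```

View pics/t1.png

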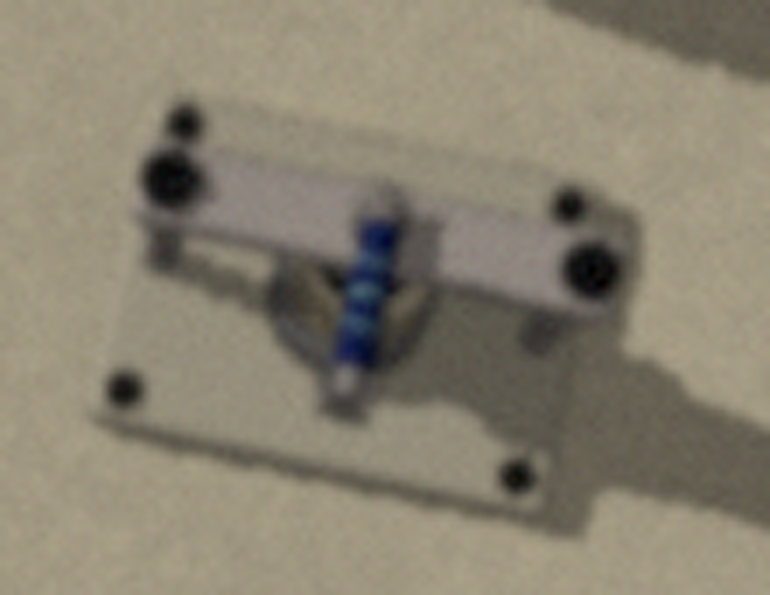

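View pics/s1.png

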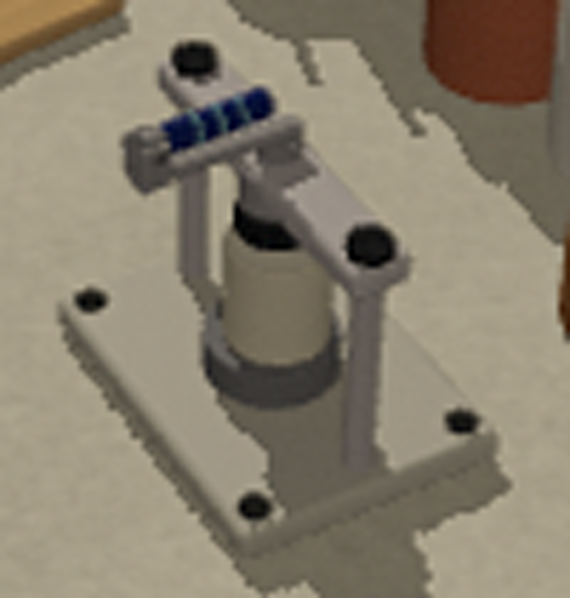

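```bash
cat > h.py <<'E'
import numpy as np
from cell import manip
def ray(n,uv):
    m=manip.camera_model(n);K,R,t=m["K"],m["R"],m["t"]
    d=R.T@np.linalg.solve(K,[uv[0],uv[1],1]);return -R.T@t,d/np.linalg.norm(d)
def atz(n,uv,z):
    c,d=ray(n,uv);return c+d*(z-c[2])/d[2]
def tri(a,b):
    c1,d1=ray("top",a);c2,d2=ray("side",b)
    s=np.linalg.lstsq(np.c_[d1,-d2],c2-c1,rcond=None)[0]
    p,q=c1+s[0]*d1,c2+s[1]*d2
    return (p+q)/2,np.linalg.norm(p-q)
def proj(n,X):
    m=manip.camera_model(n);p=m["K"]@(m["R"]@X+m["t"]);return p[:2]/p[2]
E
python3 - <<'E'
from h import *
np.set_printoptions(precision=4,suppress=True)
T=lambda u,v:((u+.5)/7-.5+310,(v+.5)/7-.5+165)
S=lambda u,v:((u+.5)/5.7-.5+295,(v+.5)/5.7-.5+170)
for n,a,b,z in [("knobL",(172,178),(195,58),.16),("knobR",(592,268),(372,245),.16),("bNL",(125,388),(90,300),.021),("bNR",(518,475),(255,507),.021),("bFR",(570,205),(462,420),.021),("tip",(380,222),(262,100),.188),("hinge",(345,380),(145,150),.188)]:
    print(n,tri(T(*a),S(*b)),atz("top",T(*a),z),atz("side",S(*b),z))
print(atz("top",T(185,122),.021))
E
```

```text
knobL (array([0.5918, 0.0059, 0.1592]), np.float64(0.0003244746998293142)) [0.5918 0.0058 0.16  ] [0.5911 0.0051 0.16  ]
knobR (array([ 0.5733, -0.1566,  0.1583]), np.float64(0.00031731936358329676)) [ 0.5731 -0.1564  0.16  ] [ 0.5718 -0.1581  0.16  ]
bNL (array([0.5327, 0.017 , 0.0198]), np.float64(0.0009438827519860828)) [0.5329 0.0168 0.021 ] [0.5315 0.016  0.021 ]
bNR (array([ 0.513 , -0.1521,  0.0192]), np.float64(0.0004338405698690635)) [ 0.513  -0.1519  0.021 ] [ 0.5118 -0.1533  0.021 ]
bFR (array([ 0.6322, -0.1658,  0.0202]), np.float64(0.00031014326358597035)) [ 0.6321 -0.1658  0.021 ] [ 0.6314 -0.1664  0.021 ]
tip (array([ 0.5747, -0.0722,  0.1892]), np.float64(0.002107477376406933)) [ 0.576  -0.0728  0.188 ] [ 0.5746 -0.0708  0.188 ]
hinge (array([ 0.5141, -0.0642,  0.1825]), np.float64(0.0045607387342064595)) [ 0.5152 -0.0649  0.188 ] [ 0.5078 -0.0693  0.188 ]
[0.6519 0.0027 0.021 ]
```

```bash
python3 - <<'E'
from h import *
from scipy.spatial.transform import Rotation as Ro
s=manip.get_state()
np.set_printoptions(precision=4,suppress=True)
M=Ro.from_quat(s["tool_rot"]).as_matrix();print(M)
print(np.degrees(np.arctan2(M[1,0],M[0,0])),np.degrees(np.arctan2(M[1,2],M[0,2])))
E
```

```text
[[ 0.3698 -0.0007 -0.9291]
 [ 0.9291 -0.0014  0.3698]
 [-0.0015 -1.      0.0002]]
68.29684718166337 158.2968302641522
```

Request:
servo_tool(
  plan=[
    {"x":0.03,"y":-0.05,"z":0.03,"rz":5,"jaw":0},
    {"x":0.34,"y":-0.604,"z":0.03,"rz":15.2,"jaw":-0.2},
    {"x":0.34,"y":-0.604,"z":0.03,"rz":15.2,"jaw":-0.2},
    {"x":0.34,"y":-0.604,"z":0.03,"rz":15.2,"jaw":-0.2},
    {"x":0.34,"y":-0.604,"z":0.03,"rz":15.2,"jaw":-0.2},
    {"x":0.34,"y":-0.604,"z":0.03,"rz":15.2,"jaw":-0.2},
    {"x":0.34,"y":-0.604,"z":0.03,"rz":15.2,"jaw":-0.2},
    {"x":0.34,"y":-0.604,"z":0.03,"rz":15.2,"jaw":-0.2},
    {"x":0.34,"y":-0.604,"z":0.03,"rz":15.2,"jaw":-0.2},
    {"x":0.34,"y":-0.604,"z":0.03,"rz":15.2,"jaw":-0.2},
  ],
  grip_force=25,
)

```text
validation failed for argument at $.pl...
```

Request:
servo_tool(
  plan=[
    {"x":0.34,"y":-0.604,"z":0.03,"rz":15.0,"jaw":0.0},
    {"x":0.34,"y":-0.604,"z":0.03,"rz":15.0,"jaw":-0.2},
  ],
  grip_force=25,
)

```text
validation failed for argument at $.pl...
```

Request:
servo_tool(
  plan=[
    {"rx":0,"ry":0,"rz":5,"x":0.05,"y":-0.05,"z":0.03,"jaw":0},
  ],
  grip_force=25,
)

```text
time: 0.28
ee_pos: [0.2512, 0.4933, 0.2779]
tool_rot: [0.566, 0.422, -0.426, -0.565]
ft_force: [0.7, -1.1, -0.7]
opening: 0.818
```

```bash
python3 - <<'E'
from h import *
s=manip.get_state();print(s["time"],s["ee_pos"],s["opening"])
E
```

```text
0.275 [0.25117088 0.4933483  0.2778681 ] 0.8175023200748341
```

Request:
servo_tool(
  plan=[
    {"rx":0,"ry":0,"rz":10.5,"x":0.303,"y":-0.563,"z":0.007,"jaw":-0.2},
    {"rx":0,"ry":0,"rz":10.5,"x":0.303,"y":-0.563,"z":0.007,"jaw":-0.2},
    {"rx":0,"ry":0,"rz":10.5,"x":0.303,"y":-0.563,"z":0.007,"jaw":-0.2},
    {"rx":0,"ry":0,"rz":10.5,"x":0.303,"y":-0.563,"z":0.007,"jaw":-0.2},
    {"rx":0,"ry":0,"rz":10.5,"x":0.303,"y":-0.563,"z":0.007,"jaw":-0.2},
    {"rx":0,"ry":0,"rz":10.5,"x":0.303,"y":-0.563,"z":0.007,"jaw":-0.2},
    {"rx":0,"ry":0,"rz":10.5,"x":0.303,"y":-0.563,"z":0.007,"jaw":-0.2},
    {"rx":0,"ry":0,"rz":10.5,"x":0.303,"y":-0.563,"z":0.007,"jaw":-0.2},
    {"rx":0,"ry":0,"rz":10.5,"x":0.303,"y":-0.563,"z":0.007,"jaw":-0.2},
    {"rx":0,"ry":0,"rz":10.5,"x":0.303,"y":-0.563,"z":0.007,"jaw":-0.2},
  ],
)

```text
time: 1.52
ee_pos: [0.5467, -0.0566, 0.2845]
tool_rot: [0.525, 0.472, -0.476, -0.524]
ft_force: [1.6, -0.6, -0.2]
opening: 0.401
```

Request:
servo_tool(
  plan=[
    {"rx":0,"ry":0,"rz":0,"x":0.008,"y":-0.015,"z":0.0,"jaw":-0.2},
    {"rx":0,"ry":0,"rz":0,"x":0.008,"y":-0.015,"z":0.0,"jaw":-0.2},
  ],
)

```text
time: 1.78
ee_pos: [0.5546, -0.0722, 0.2839]
tool_rot: [0.525, 0.472, -0.476, -0.525]
ft_force: [-0.0, 0.9, 0.4]
opening: 0.402
```

```bash
python3 - <<'E'
from h import *
import cv2
from scipy.spatial.transform import Rotation as Ro
np.set_printoptions(precision=4,suppress=True)
s=manip.get_state();print(s["time"],s["ee_pos"],s["joint_positions"],s["ft_force"])
M=Ro.from_quat(s["tool_rot"]).as_matrix();print(M)
m=manip.camera_model("wrist")
w=manip.capture("wrist")[:,:,::-1].copy()
def fp(X):
    p=m["R"]@X+m["t"];th=np.arctan2(np.hypot(p[0],p[1]),p[2]);f=m["K"][0,0]
    return m["K"][:2,2]+f*th*p[:2]/np.hypot(p[0],p[1])
for X in [(.513,-.0671,.188),(.5765,-.0743,.188),(.5918,.0058,.16),(.5731,-.1564,.16)]:
    q=fp(np.array(X));print(q);cv2.circle(w,tuple(int(round(v)) for v in q),3,(0,0,255),1)
cv2.imwrite("pics/w1.png",w)
E
```

```text
1.775 [ 0.5546 -0.0722  0.2839] [-0.2402  0.3428  0.1018  1.3328 -0.0051 -0.1379] [-0.0421  0.8584  0.3506]
[[ 0.1021 -0.0041 -0.9948]
 [ 0.9948 -0.0043  0.1021]
 [-0.0047 -1.      0.0037]]
[318.8745 162.0194]
[317.7887 245.6689]
[410.1675 238.4382]
[224.2563 236.0589]
```

View pics/w1.png

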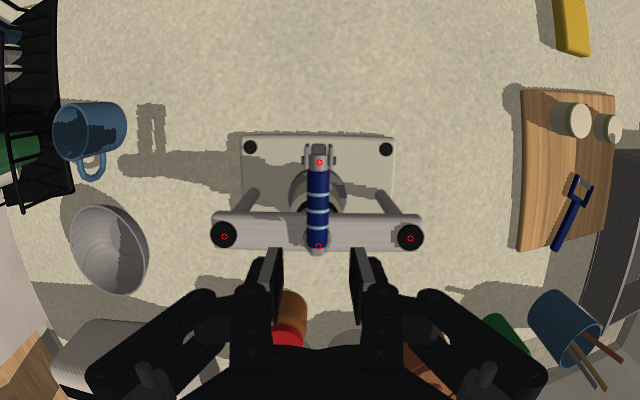

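Request:
servo_tool(
  plan=[
    {"rx":0,"ry":0,"rz":-0.6,"x":0.0,"y":0.0,"z":-0.05,"jaw":-0.2},
    {"rx":0,"ry":0,"rz":-0.6,"x":0.0,"y":0.0,"z":-0.087,"jaw":-0.2},
    {"rx":0,"ry":0,"rz":-0.6,"x":0.0,"y":0.0,"z":-0.087,"jaw":-0.2},
  ],
)

```text
time: 2.2
ee_pos: [0.5508, -0.0683, 0.1946]
tool_rot: [-0.524, -0.469, 0.476, 0.529]
ft_force: [-0.6, -0.8, -0.2]
opening: 0.399
```

Request:
servo_tool(
  plan=[
    {"rx":0,"ry":0,"rz":0,"x":0,"y":0,"z":0,"jaw":-0.6},
    {"rx":0,"ry":0,"rz":0,"x":0,"y":0,"z":0,"jaw":-0.8},
    {"rx":0,"ry":0,"rz":0,"x":0,"y":0,"z":0,"jaw":-0.8},
    {"rx":0,"ry":0,"rz":0,"x":0,"y":0,"z":0,"jaw":-0.8},
  ],
  grip_force=20,
)

```text
time: 2.7
ee_pos: [0.5514, -0.071, 0.197]
tool_rot: [0.527, 0.467, -0.476, -0.526]
ft_force: [-1.3, -9.2, -2.1]
opening: 0.178
```

Request:
servo_tool(
  plan=[
    {"rx":0,"ry":0,"rz":0,"x":-0.001,"y":0,"z":0.005,"jaw":-0.8},
    {"rx":0,"ry":0,"rz":0,"x":-0.003,"y":0,"z":0.0124,"jaw":-0.8},
    {"rx":0,"ry":0,"rz":0,"x":-0.0067,"y":0.0007,"z":0.0192,"jaw":-0.8},
    {"rx":0,"ry":0,"rz":0,"x":-0.0115,"y":0.0013,"z":0.025,"jaw":-0.8},
    {"rx":0,"ry":0,"rz":0,"x":-0.0176,"y":0.002,"z":0.03,"jaw":-0.8},
  ],
  grip_force=20,
)

```text
time: 3.32
ee_pos: [0.5346, -0.069, 0.228]
tool_rot: [0.528, 0.468, -0.476, -0.526]
ft_force: [4.6, -3.1, -5.0]
opening: 0.179
```

Request:
servo_tool(
  plan=[
    {"rx":0,"ry":0,"rz":0,"x":-0.007,"y":0.0008,"z":0.0035,"jaw":-0.8},
    {"rx":0,"ry":0,"rz":0,"x":-0.0145,"y":0.0016,"z":0.0055,"jaw":-0.8},
    {"rx":0,"ry":0,"rz":0,"x":-0.0215,"y":0.0024,"z":0.006,"jaw":-0.8},
    {"rx":0,"ry":0,"rz":0,"x":-0.023,"y":0.0026,"z":0.006,"jaw":-0.8},
    {"rx":0,"ry":0,"rz":0,"x":-0.023,"y":0.0026,"z":0.006,"jaw":-0.8},
  ],
  grip_force=20,
)

```text
time: 3.95
ee_pos: [0.5132, -0.0665, 0.2361]
tool_rot: [0.529, 0.469, -0.475, -0.524]
ft_force: [4.6, -1.0, 3.7]
opening: 0.175
```

```bash
python3 - <<'E'
from h import *
import cv2
print(manip.get_state()["joint_positions"],manip.get_state()["ft_force"])
cv2.imwrite("pics/w2.png",manip.capture("wrist")[:,:,::-1])
a=manip.capture("side")[100:275,270:420,::-1]
cv2.imwrite("pics/s2.png",cv2.resize(a,None,fx=3.4,fy=3.4,interpolation=cv2.INTER_CUBIC))
E
```

```text
[-0.24591855  0.26683725 -0.12716064  1.17540849 -0.01009242 -0.13648296] [ 4.6331243  -1.01506249  3.6982368 ]
```

View pics/s2.png

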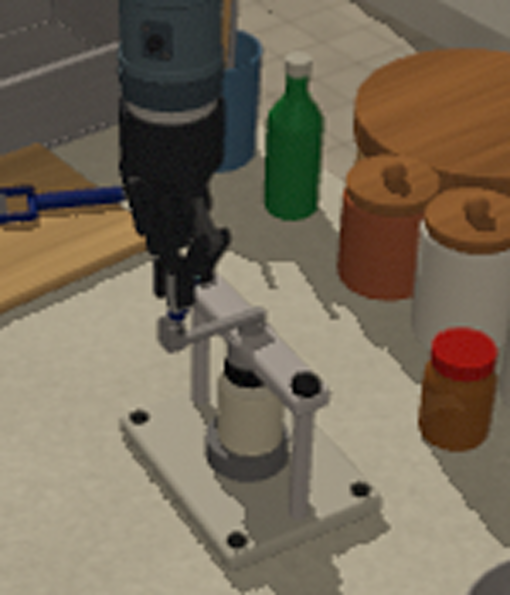

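View pics/w2.png

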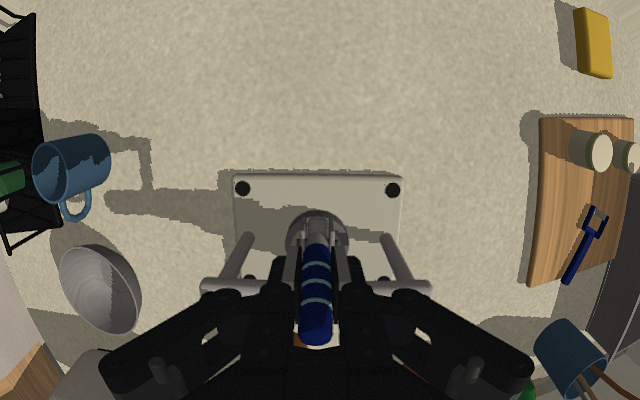

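```bash
cat >> h.py <<'E'
def fp(X,m=None):
    m=m or manip.camera_model("wrist")
    p=m["R"]@np.array(X)+m["t"];th=np.arctan2(np.hypot(p[0],p[1]),p[2]);f=m["K"][0,0]
    return m["K"][:2,2]+f*th*p[:2]/np.hypot(p[0],p[1])
E
python3 - <<'E'
from h import *
H=np.array([.513,-.0671,.188]);i=np.array([.9936,-.113,0])
print(fp(H))
for th in (1.3,1.4,1.5,1.57): print(th,fp(H+.064*(i*np.cos(th)+np.array([0,0,np.sin(th)]))))
print(manip.get_state()["ft_force"])
E
```

```text
[317.09453471 245.50661111]
1.3 [315.83661921 338.14217878]
1.4 [315.84603241 329.73760001]
1.5 [315.87389025 319.54157722]
1.57 [315.90497836 311.35664854]
[ 4.98132133 -1.88446886  7.24190794]
```

```bash
python3 - <<'E'
import cv2
a=cv2.imread("pics/w2.png")[200:370,260:380]
cv2.imwrite("pics/w2z.png",cv2.resize(a,None,fx=3.5,fy=3.5,interpolation=cv2.INTER_CUBIC))
E
```

```text
(no output)
```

View pics/w2z.png

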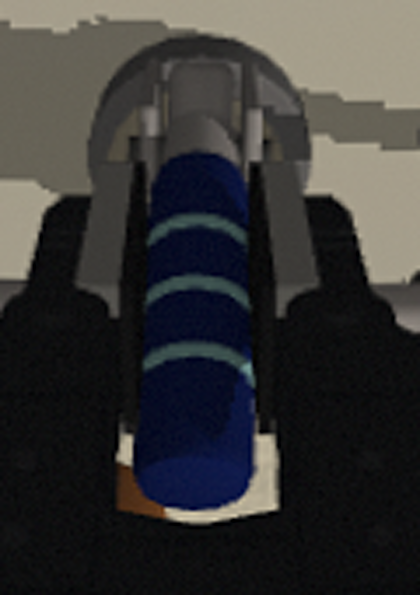

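Request:
servo_tool(
  plan=[
    {"rx":0,"ry":0,"rz":0,"x":-0.003,"y":0.0003,"z":0,"jaw":-0.8},
    {"rx":0,"ry":0,"rz":0,"x":-0.006,"y":0.0006,"z":0,"jaw":-0.8},
    {"rx":0,"ry":0,"rz":0,"x":-0.006,"y":0.0006,"z":0,"jaw":-0.8},
  ],
)

```text
time: 4.42
ee_pos: [0.5052, -0.0654, 0.2356]
tool_rot: [0.528, 0.468, -0.476, -0.525]
ft_force: [-0.5, -0.8, 1.5]
opening: 0.102
```

```bash
python3 - <<'E'
from h import *
import cv2
s=manip.get_state();print(s["ee_pos"],s["ft_force"],s["wrist_torque"])
H=np.array([.513,-.0671,.188]);i=np.array([.9936,-.113,0])
print(fp(H))
for th in (1.3,1.4,1.5,1.57): print(th,fp(H+.064*(i*np.cos(th)+np.array([0,0,np.sin(th)]))))
a=manip.capture("wrist")[200:370,260:380,::-1]
cv2.imwrite("pics/w3z.png",cv2.resize(a,None,fx=3.5,fy=3.5,interpolation=cv2.INTER_CUBIC))
E
```

```text
[ 0.50519656 -0.06541066  0.23561473] [-0.46260372 -0.82035406  1.47320624] [-0.10991618  0.23049501 -0.01576539]
[316.67420868 258.26844947]
1.3 [315.3385302  351.48399294]
1.4 [315.33697895 343.83256178]
1.5 [315.35422487 334.45147326]
1.57 [315.37833333 326.86154251]
```

View pics/w3z.png

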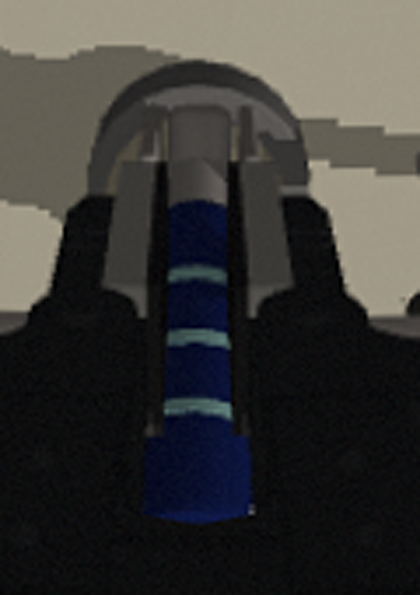

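```bash
python3 - <<'E'
from h import *
from scipy.optimize import least_squares
m=manip.camera_model("wrist");c=-m["R"].T@m["t"];print(c)
def ray_w(uv):
    d=(np.array(uv)-m["K"][:2,2])/m["K"][0,0];th=np.hypot(*d)
    v=np.array([*(d/th*np.sin(th)),np.cos(th)]);return m["R"].T@v
for r in (219,230,258,277,297,317,348):print(r,ray_w((316,r)))
E
```

```text
[ 0.4285934  -0.05650324  0.35412192]
219 [ 0.33687781 -0.04684779 -0.94038217]
230 [ 0.36987368 -0.05034404 -0.92771706]
258 [ 0.45166285 -0.05894639 -0.89023929]
277 [ 0.50510123 -0.06451312 -0.86064558]
297 [ 0.55929541 -0.07010979 -0.82599834]
317 [ 0.61115808 -0.07541374 -0.78790772]
348 [ 0.68643532 -0.08300509 -0.72243803]
```

```bash
python3 - <<'E'
from h import *
import cv2
w=manip.capture("wrist")[200:370,260:380,::-1]
a=cv2.convertScaleAbs(w,alpha=3,beta=0)
cv2.imwrite("pics/w4z.png",cv2.resize(a,None,fx=3.5,fy=3.5,interpolation=cv2.INTER_CUBIC))
a=manip.capture("side")[150:220,290:370,::-1]
cv2.imwrite("pics/s4.png",cv2.resize(a,None,fx=8,fy=8,interpolation=cv2.INTER_CUBIC))
E
```

```text
(no output)
```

View pics/s4.png

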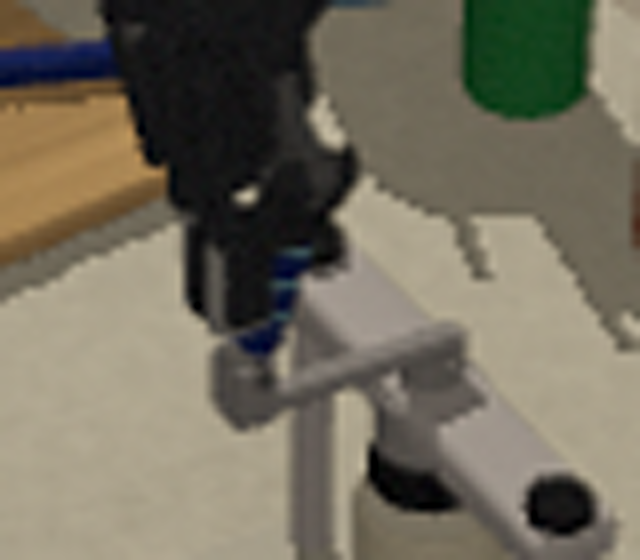

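View pics/w4z.png

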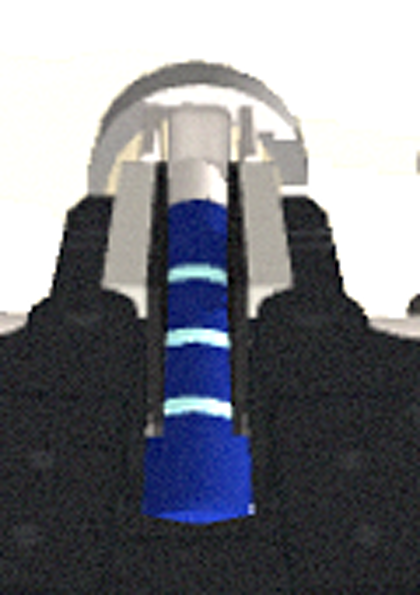

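Request:
servo_tool(
  plan=[
    {"rx":0,"ry":0,"rz":0,"x":0,"y":0,"z":0,"jaw":0},
    {"rx":0,"ry":0,"rz":0,"x":0,"y":0,"z":0.0,"jaw":0},
    {"rx":0,"ry":0,"rz":0,"x":0,"y":0,"z":0.06,"jaw":0.5},
    {"rx":0,"ry":0,"rz":10,"x":0,"y":0,"z":0.07,"jaw":1},
    {"rx":0,"ry":0,"rz":20,"x":0.005,"y":0,"z":0.07,"jaw":1},
    {"rx":0,"ry":0,"rz":30,"x":0.008,"y":-0.001,"z":0.07,"jaw":1},
    {"rx":0,"ry":0,"rz":40,"x":0.008,"y":-0.001,"z":0.07,"jaw":1},
    {"rx":0,"ry":0,"rz":50,"x":0.008,"y":-0.001,"z":0.07,"jaw":1},
    {"rx":0,"ry":0,"rz":60,"x":0.008,"y":-0.001,"z":0.07,"jaw":1},
    {"rx":0,"ry":0,"rz":70,"x":0.008,"y":-0.001,"z":0.07,"jaw":1},
  ],
)

```text
time: 5.82
ee_pos: [0.5137, -0.0664, 0.3054]
tool_rot: [-0.162, -0.687, 0.691, 0.156]
ft_force: [0.3, 0.2, -0.1]
opening: 1.0
```

Request:
servo_tool(
  plan=[
    {"rx":0,"ry":0,"rz":10,"x":0,"y":0,"z":0,"jaw":1},
    {"rx":0,"ry":0,"rz":20,"x":0,"y":0,"z":0,"jaw":1},
    {"rx":0,"ry":0,"rz":20,"x":0,"y":0,"z":0.0,"jaw":1},
  ],
)

```text
time: 6.2
ee_pos: [0.5138, -0.0664, 0.3052]
tool_rot: [-0.041, -0.705, 0.707, 0.034]
ft_force: [-0.1, 1.3, -0.2]
opening: 1.007
```

```bash
cat >> h.py <<'E'
from scipy.spatial.transform import Rotation as Ro
np.set_printoptions(precision=4,suppress=True)
C=np.array([.5825,-.075])
def st():
    s=manip.get_state();M=Ro.from_quat(s["tool_rot"]).as_matrix()
    F=s["ft_force"];r=s["ee_pos"][:2]-C
    az=np.degrees(np.arctan2(r[1],r[0]));phi=173.5-az
    R=np.hypot(*r);u=r/R;t=np.array([u[1],-u[0]])
    print("t",round(s["time"],2),"ee",s["ee_pos"],"yaw",round(np.degrees(np.arctan2(M[1,0],M[0,0])),1),"tilt",M[:,1],"F",F,"op",round(s["opening"],3))
    print(" q",s["joint_positions"]," az %.1f phi %.3f rad R %.4f  Fpush_tan %.2f Fpush_rad_out %.2f"%(az,np.radians(phi),R,-F[:2]@t,-F[:2]@u))
E
python3 - <<'E'
from h import *
import cv2
st()
for n,b in (("side",(150,220,290,370)),("top",(175,235,330,400))):
    a=manip.capture(n)[b[0]:b[1],b[2]:b[3],::-1]
    cv2.imwrite("pics/%s5.png"%n,cv2.resize(a,None,fx=8,fy=8,interpolation=cv2.INTER_CUBIC))
cv2.imwrite("pics/w5.png",manip.capture("wrist")[:,:,::-1])
E
```

```text
t 6.2 ee [ 0.5138 -0.0664  0.3052] yaw 174.0 tilt [ 0.009  -0.0042 -1.    ] F [-0.1032  1.3488 -0.1713] op 1.007
 q [-0.2499  0.2433  0.0203  1.338  -0.0019 -1.7153]  az 172.8 phi 0.012 rad R 0.0693  Fpush_tan -1.33 Fpush_rad_out -0.27
```

View pics/side5.png

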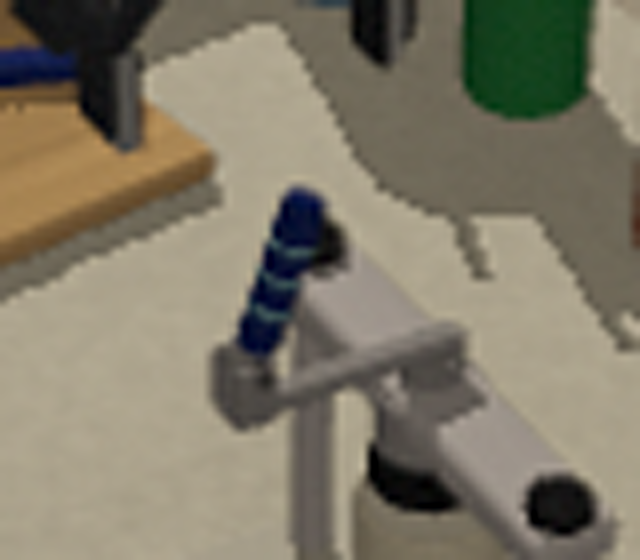

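View pics/w5.png

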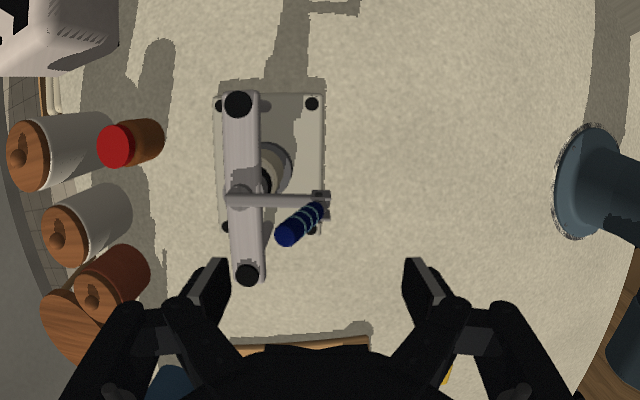

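Request:
servo_tool(
  plan=[
    {"rx":0,"ry":0,"rz":0,"x":0,"y":-0.0007,"z":-0.04,"jaw":1},
    {"rx":0,"ry":0,"rz":0,"x":0,"y":-0.0007,"z":-0.069,"jaw":1},
    {"rx":0,"ry":0,"rz":0,"x":0,"y":-0.0007,"z":-0.069,"jaw":1},
  ],
)

```text
time: 6.72
ee_pos: [0.5119, -0.0666, 0.2341]
tool_rot: [-0.039, -0.705, 0.707, 0.036]
ft_force: [-0.5, -0.7, -0.1]
opening: 0.996
```

Request:
servo_tool(
  plan=[
    {"rx":0,"ry":0,"rz":0,"x":0,"y":0,"z":0,"jaw":0.2},
    {"rx":0,"ry":0,"rz":0,"x":0,"y":0,"z":0,"jaw":-0.4},
    {"rx":0,"ry":0,"rz":0,"x":0,"y":0,"z":0,"jaw":-0.7},
    {"rx":0,"ry":0,"rz":0,"x":0,"y":0,"z":0,"jaw":-0.8},
    {"rx":0,"ry":0,"rz":0,"x":0,"y":0,"z":0,"jaw":-0.8},
  ],
  grip_force=40,
)

```text
time: 7.35
ee_pos: [0.513, -0.0668, 0.2352]
tool_rot: [-0.04, -0.705, 0.707, 0.035]
ft_force: [2.5, -0.4, 5.2]
opening: 0.176
```

```bash
python3 - <<'E'
from h import *
import cv2
st()
for n,b in (("side",(150,220,290,370)),):
    a=manip.capture(n)[b[0]:b[1],b[2]:b[3],::-1]
    cv2.imwrite("pics/%s6.png"%n,cv2.resize(a,None,fx=8,fy=8,interpolation=cv2.INTER_CUBIC))
E
```

```text
t 7.35 ee [ 0.513  -0.0668  0.2352] yaw 173.9 tilt [ 0.0068 -0.0036 -1.    ] F [ 2.4598 -0.3835  5.2379] op 0.176
 q [-0.2512  0.2612 -0.1371  1.1651 -0.0018 -1.7153]  az 173.3 phi 0.004 rad R 0.0700  Fpush_tan 0.09 Fpush_rad_out 2.49
```

View pics/side6.png

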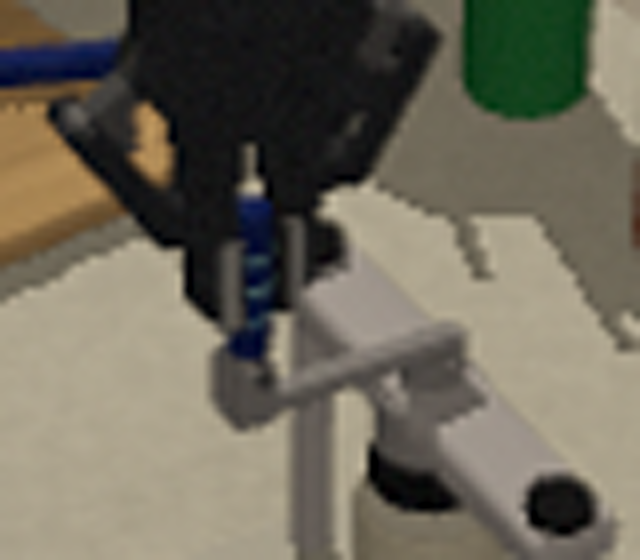

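```bash
cat >> h.py <<'E'
def rows(phis,z=.2355):
    s=manip.get_state();p=s["ee_pos"];M=Ro.from_quat(s["tool_rot"]).as_matrix()
    yaw=np.degrees(np.arctan2(M[1,0],M[0,0]))
    for f in phis:
        a=np.radians(173.5-f);X=C+.07*np.array([np.cos(a),np.sin(a)])
        rz=(173.5-f-yaw+180)%360-180
        print('rz %.1f x %.4f y %.4f z %.4f'%(rz,X[0]-p[0],X[1]-p[1],z-p[2]))
E
python3 - <<'E'
from h import *
rows(range(5,51,5))
E
```

```text
rz -5.4 x 0.0009 y 0.0058 z 0.0003
rz -10.4 x 0.0024 y 0.0117 z 0.0003
rz -15.4 x 0.0044 y 0.0175 z 0.0003
rz -20.4 x 0.0069 y 0.0230 z 0.0003
rz -25.4 x 0.0098 y 0.0284 z 0.0003
rz -30.4 x 0.0133 y 0.0334 z 0.0003
rz -35.4 x 0.0171 y 0.0382 z 0.0003
rz -40.4 x 0.0213 y 0.0426 z 0.0003
rz -45.4 x 0.0260 y 0.0466 z 0.0003
rz -50.4 x 0.0309 y 0.0502 z 0.0003
```

Request:
servo_tool(
  plan=[
    {"rx":0,"ry":0,"rz":-5.4,"x":0.001,"y":0.006,"z":0,"jaw":-0.8},
    {"rx":0,"ry":0,"rz":-10.4,"x":0.0024,"y":0.0117,"z":0,"jaw":-0.8},
    {"rx":0,"ry":0,"rz":-15.4,"x":0.0044,"y":0.0175,"z":0,"jaw":-0.8},
    {"rx":0,"ry":0,"rz":-20.4,"x":0.0069,"y":0.023,"z":0,"jaw":-0.8},
  ],
  grip_force=70,
)

```text
time: 7.9
ee_pos: [0.5196, -0.0445, 0.2353]
tool_rot: [-0.165, -0.686, 0.69, 0.161]
ft_force: [1.1, -3.0, 3.9]
opening: 0.168
```

```bash
python3 - <<'E'
from h import *
st()
rows(range(25,51,5))
E
```

```text
t 7.9 ee [ 0.5196 -0.0445  0.2353] yaw 153.4 tilt [ 0.0045 -0.008  -1.    ] F [ 1.1489 -3.0139  3.8592] op 0.168
 q [-0.2033  0.2711 -0.1234  1.1703 -0.0069 -1.309 ]  az 154.1 phi 0.338 rad R 0.0699  Fpush_tan 2.21 Fpush_rad_out 2.35
rz -4.9 x 0.0032 y 0.0061 z 0.0002
rz -9.9 x 0.0066 y 0.0111 z 0.0002
rz -14.9 x 0.0104 y 0.0159 z 0.0002
rz -19.9 x 0.0147 y 0.0203 z 0.0002
rz -24.9 x 0.0193 y 0.0243 z 0.0002
rz -29.9 x 0.0242 y 0.0279 z 0.0002
```

Request:
servo_tool(
  plan=[
    {"rx":0,"ry":0,"rz":-4.9,"x":0.0032,"y":0.0061,"z":0,"jaw":-0.8},
    {"rx":0,"ry":0,"rz":-9.9,"x":0.0066,"y":0.0111,"z":0,"jaw":-0.8},
    {"rx":0,"ry":0,"rz":-14.9,"x":0.0104,"y":0.0159,"z":0,"jaw":-0.8},
    {"rx":0,"ry":0,"rz":-19.9,"x":0.0147,"y":0.0203,"z":0,"jaw":-0.8},
  ],
  grip_force=70,
)

```text
time: 8.4
ee_pos: [0.534, -0.0249, 0.2354]
tool_rot: [-0.282, -0.646, 0.653, 0.278]
ft_force: [-0.1, -3.1, 2.7]
opening: 0.167
```

```bash
cat >> h.py <<'E'
_st=st
def st():
    _st();s=manip.get_state();F=s["ft_force"];r=s["ee_pos"][:2]-C
    W=s["wrist_torque"]; T=r[0]*F[1]-r[1]*F[0]+W[2]
    print(" wrist",W,"torque about axis(cw push) %.3f equiv push %.2f, Mz part %.2f"%(T,T/.07,W[2]/.07))
E
python3 - <<'E'
from h import *
st()
rows(range(45,81,5))
import cv2
a=manip.capture("side")[150:220,290:370,::-1]
cv2.imwrite("pics/side7.png",cv2.resize(a,None,fx=8,fy=8,interpolation=cv2.INTER_CUBIC))
E
```

```text
t 8.4 ee [ 0.534  -0.0249  0.2354] yaw 133.3 tilt [ 0.0004 -0.0111 -0.9999] F [-0.0525 -3.1157  2.6527] op 0.167
 q [-0.1594  0.3004 -0.0833  1.185  -0.0109 -0.9155]  az 134.1 phi 0.688 rad R 0.0698  Fpush_tan 2.21 Fpush_rad_out 2.20
 wrist [-0.4192  0.028   0.3711] torque about axis(cw push) 0.525 equiv push 7.50, Mz part 5.30
rz -4.8 x 0.0050 y 0.0047 z 0.0001
rz -9.8 x 0.0099 y 0.0083 z 0.0001
rz -14.8 x 0.0151 y 0.0114 z 0.0001
rz -19.8 x 0.0206 y 0.0141 z 0.0001
rz -24.8 x 0.0263 y 0.0163 z 0.0001
rz -29.8 x 0.0322 y 0.0179 z 0.0001
rz -34.8 x 0.0382 y 0.0191 z 0.0001
rz -39.8 x 0.0443 y 0.0198 z 0.0001
```

View pics/side7.png

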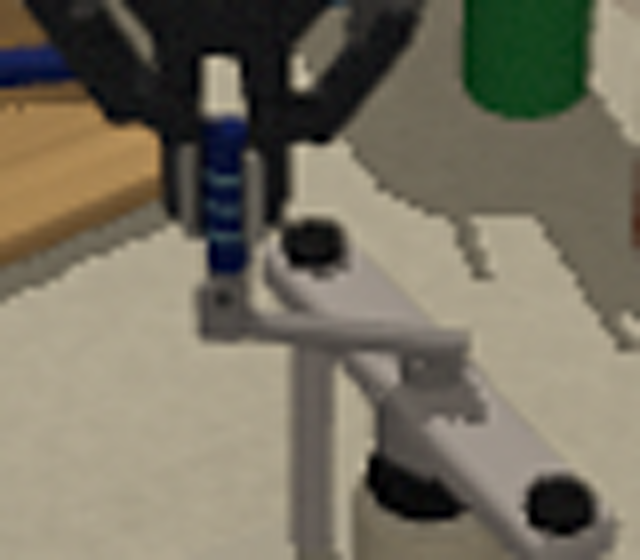

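Request:
servo_tool(
  plan=[
    {"rx":0,"ry":0,"rz":-4.8,"x":0.005,"y":0.0047,"z":0,"jaw":-0.8},
    {"rx":0,"ry":0,"rz":-9.8,"x":0.0099,"y":0.0083,"z":0,"jaw":-0.8},
    {"rx":0,"ry":0,"rz":-14.8,"x":0.0151,"y":0.0114,"z":0,"jaw":-0.8},
    {"rx":0,"ry":0,"rz":-19.8,"x":0.0206,"y":0.0141,"z":0,"jaw":-0.8},
  ],
)

```text
time: 8.95
ee_pos: [0.5543, -0.0111, 0.2353]
tool_rot: [-0.389, -0.586, 0.595, 0.387]
ft_force: [-1.1, -4.7, 3.4]
opening: 0.171
```

```bash
python3 - <<'E'
from h import *
st()
rows(range(65,81,5))
E
```

```text
t 8.95 ee [ 0.5543 -0.0111  0.2353] yaw 113.4 tilt [-0.0044 -0.0121 -0.9999] F [-1.0624 -4.7169  3.4283] op 0.171
 q [-0.1279  0.3446 -0.021   1.208  -0.0125 -0.5355]  az 113.8 phi 1.042 rad R 0.0699  Fpush_tan 2.88 Fpush_rad_out 3.89
 wrist [-0.4375  0.1598  0.4238] torque about axis(cw push) 0.625 equiv push 8.92, Mz part 6.05
rz -4.9 x 0.0060 y 0.0025 z 0.0002
rz -9.9 x 0.0118 y 0.0041 z 0.0002
rz -14.9 x 0.0178 y 0.0053 z 0.0002
rz -19.9 x 0.0239 y 0.0060 z 0.0002
```

Request:
servo_tool(
  plan=[
    {"rx":0,"ry":0,"rz":-4.9,"x":0.006,"y":0.0025,"z":0,"jaw":-0.8},
    {"rx":0,"ry":0,"rz":-9.9,"x":0.0118,"y":0.0041,"z":0,"jaw":-0.8},
  ],
)

```text
time: 9.2
ee_pos: [0.5655, -0.0073, 0.2353]
tool_rot: [-0.439, -0.55, 0.56, 0.438]
ft_force: [-1.5, -1.3, 4.5]
opening: 0.163
```

```bash
python3 - <<'E'
from h import *
st()
rows((75,80))
E
```

```text
t 9.2 ee [ 0.5655 -0.0073  0.2353] yaw 103.4 tilt [-0.0079 -0.0118 -0.9999] F [-1.4698 -1.254   4.4867] op 0.163
 q [-0.1186  0.3702  0.0161  1.2232 -0.0126 -0.3525]  az 104.1 phi 1.211 rad R 0.0698  Fpush_tan 1.73 Fpush_rad_out 0.86
 wrist [-0.1438  0.0939  0.5024] torque about axis(cw push) 0.623 equiv push 8.90, Mz part 7.18
rz -4.9 x 0.0067 y 0.0015 z 0.0002
rz -9.9 x 0.0127 y 0.0022 z 0.0002
```

Request:
servo_tool(
  plan=[
    {"rx":0,"ry":0,"rz":-4.9,"x":0.0067,"y":0.0015,"z":0,"jaw":-0.8},
    {"rx":0,"ry":0,"rz":-9.9,"x":0.0127,"y":0.0022,"z":0,"jaw":-0.8},
  ],
)

```text
time: 9.45
ee_pos: [0.5775, -0.0053, 0.2353]
tool_rot: [-0.484, -0.509, 0.52, 0.485]
ft_force: [-0.9, -2.1, 4.1]
opening: 0.17
```

```bash
python3 - <<'E'
from h import *
st()
rows((85,90))
E
```

```text
t 9.45 ee [ 0.5775 -0.0053  0.2353] yaw 93.5 tilt [-0.0115 -0.0107 -0.9999] F [-0.8759 -2.1416  4.1246] op 0.17
 q [-0.1131  0.3979  0.0571  1.2403 -0.0119 -0.1735]  az 94.1 phi 1.385 rad R 0.0698  Fpush_tan 1.03 Fpush_rad_out 2.07
 wrist [-0.0852  0.0356  0.434 ] torque about axis(cw push) 0.506 equiv push 7.23, Mz part 6.20
rz -5.0 x 0.0069 y 0.0003 z 0.0002
rz -10.0 x 0.0130 y -0.0001 z 0.0002
```

Request:
servo_tool(
  plan=[
    {"rx":0,"ry":0,"rz":-5,"x":0.0069,"y":0.0003,"z":0,"jaw":-0.8},
    {"rx":0,"ry":0,"rz":-10,"x":0.013,"y":0,"z":0,"jaw":-0.8},
  ],
)

```text
time: 9.7
ee_pos: [0.5898, -0.0055, 0.2353]
tool_rot: [-0.527, -0.465, 0.476, 0.529]
ft_force: [-1.7, -1.9, 4.1]
opening: 0.168
```

```bash
python3 - <<'E'
from h import *
st()
rows((95,100))
E
```

```text
t 9.7 ee [ 0.5898 -0.0055  0.2353] yaw 83.4 tilt [-0.0148 -0.0087 -0.9999] F [-1.7336 -1.8924  4.0601] op 0.168
 q [-0.1118  0.4263  0.1003  1.2585 -0.0103  0.0031]  az 84.0 phi 1.562 rad R 0.0699  Fpush_tan 1.53 Fpush_rad_out 2.06
 wrist [-0.056  -0.02    0.4697] torque about axis(cw push) 0.576 equiv push 8.23, Mz part 6.71
rz -4.9 x 0.0067 y -0.0009 z 0.0002
rz -9.9 x 0.0126 y -0.0024 z 0.0002
```

Request:
servo_tool(
  plan=[
    {"rx":0,"ry":0,"rz":-4.9,"x":0.0067,"y":-0.0009,"z":0,"jaw":-0.8},
    {"rx":0,"ry":0,"rz":-9.9,"x":0.0126,"y":-0.0024,"z":0,"jaw":-0.8},
  ],
)

```text
time: 9.95
ee_pos: [0.6016, -0.0077, 0.2354]
tool_rot: [-0.564, -0.417, 0.429, 0.569]
ft_force: [-2.1, -0.4, 2.8]
opening: 0.167
```

```bash
python3 - <<'E'
from h import *
st()
rows((105,110))
E
```

```text
t 9.95 ee [ 0.6016 -0.0077  0.2354] yaw 73.5 tilt [-0.0178 -0.0055 -0.9998] F [-2.0783 -0.4016  2.8479] op 0.167
 q [-0.1147  0.454   0.1431  1.277  -0.0075  0.1733]  az 74.2 phi 1.734 rad R 0.0699  Fpush_tan 1.89 Fpush_rad_out 0.95
 wrist [0.1342 0.0475 0.5076] torque about axis(cw push) 0.640 equiv push 9.14, Mz part 7.25
rz -5.0 x 0.0066 y -0.0022 z 0.0001
rz -10.0 x 0.0121 y -0.0046 z 0.0001
```

Request:
servo_tool(
  plan=[
    {"rx":0,"ry":0,"rz":-5,"x":0.0066,"y":-0.0022,"z":0,"jaw":-0.8},
    {"rx":0,"ry":0,"rz":-10,"x":0.0121,"y":-0.0046,"z":0,"jaw":-0.8},
  ],
)

```text
time: 10.2
ee_pos: [0.6127, -0.0119, 0.2353]
tool_rot: [-0.598, -0.366, 0.379, 0.605]
ft_force: [-2.2, -0.1, 3.8]
opening: 0.165
```

```bash
python3 - <<'E'
from h import *
st()
rows((112.5,115))
import cv2
a=manip.capture("side")[165:245,300:380,::-1]
cv2.imwrite("pics/side8.png",cv2.resize(a,None,fx=7,fy=7,interpolation=cv2.INTER_CUBIC))
E
```

```text
t 10.2 ee [ 0.6127 -0.0119  0.2353] yaw 63.5 tilt [-0.0206 -0.0012 -0.9998] F [-2.2498 -0.0702  3.8387] op 0.165
 q [-0.1211  0.4806  0.185   1.2955 -0.0037  0.3413]  az 64.4 phi 1.904 rad R 0.0700  Fpush_tan 2.00 Fpush_rad_out 1.03
 wrist [0.1982 0.0339 0.6047] torque about axis(cw push) 0.745 equiv push 10.64, Mz part 8.64
rz -2.5 x 0.0037 y -0.0019 z 0.0002
rz -5.0 x 0.0064 y -0.0034 z 0.0002
```

View pics/side8.png

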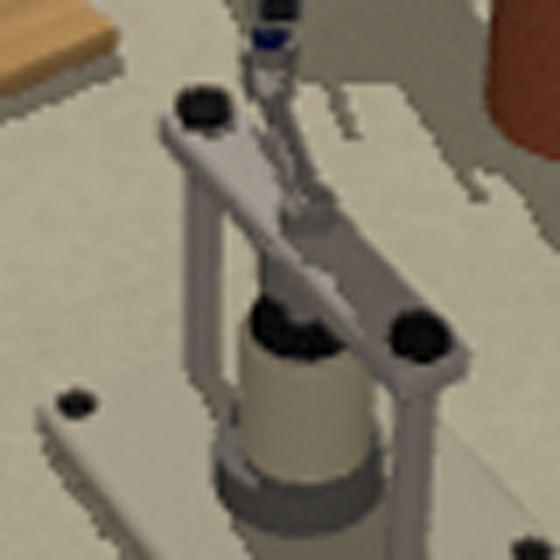

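Request:
servo_tool(
  plan=[
    {"rx":0,"ry":0,"rz":-2.5,"x":0.0037,"y":-0.0019,"z":0,"jaw":-0.8},
    {"rx":0,"ry":0,"rz":-5,"x":0.0064,"y":-0.0034,"z":0,"jaw":-0.8},
  ],
)

```text
time: 10.5
ee_pos: [0.6185, -0.0149, 0.2354]
tool_rot: [-0.613, -0.339, 0.352, 0.621]
ft_force: [-3.8, 1.9, 5.1]
opening: 0.168
```

```bash
python3 - <<'E'
from h import *
st()
rows((117.5,120))
E
```

```text
t 10.5 ee [ 0.6185 -0.0149  0.2354] yaw 58.5 tilt [-0.0223  0.0019 -0.9997] F [-3.7572  1.9137  5.1103] op 0.168
 q [-0.1262  0.4949  0.208   1.3062 -0.0009  0.4241]  az 59.1 phi 1.997 rad R 0.0700  Fpush_tan 4.21 Fpush_rad_out 0.29
 wrist [0.3446 0.2073 0.523 ] torque about axis(cw push) 0.818 equiv push 11.68, Mz part 7.47
rz -2.5 x 0.0032 y -0.0021 z 0.0001
rz -5.0 x 0.0057 y -0.0038 z 0.0001
```

Request:
servo_tool(
  plan=[
    {"rx":0,"ry":0,"rz":0,"x":0,"y":0,"z":0,"jaw":-0.8},
    {"rx":0,"ry":0,"rz":0,"x":0,"y":0,"z":0,"jaw":-0.8},
  ],
)

```text
time: 10.75
ee_pos: [0.6186, -0.015, 0.2354]
tool_rot: [-0.612, -0.339, 0.352, 0.621]
ft_force: [1.0, -0.5, 3.2]
opening: 0.172
```

```bash
python3 - <<'E'
from h import *
st()
E
```

```text
t 10.75 ee [ 0.6186 -0.015   0.2354] yaw 58.6 tilt [-0.0219  0.0017 -0.9998] F [ 0.9727 -0.5253  3.2307] op 0.172
 q [-0.1263  0.4947  0.2078  1.3058 -0.0011  0.4227]  az 59.0 phi 1.999 rad R 0.0700  Fpush_tan -1.10 Fpush_rad_out -0.05
 wrist [-0.094  -0.5825  0.4204] torque about axis(cw push) 0.343 equiv push 4.90, Mz part 6.01
```

Request:
servo_tool(
  plan=[
    {"rx":0,"ry":0,"rz":0,"x":0,"y":0,"z":0,"jaw":-0.4},
    {"rx":0,"ry":0,"rz":0,"x":0,"y":0,"z":0,"jaw":0.3},
    {"rx":0,"ry":0,"rz":0,"x":0,"y":0,"z":0,"jaw":0.6},
    {"rx":0,"ry":0,"rz":0,"x":0,"y":0,"z":0,"jaw":0.6},
    {"rx":0,"ry":0,"rz":0,"x":0,"y":0,"z":0.04,"jaw":0.6},
    {"rx":0,"ry":0,"rz":0,"x":0,"y":0,"z":0.08,"jaw":0.6},
    {"rx":0,"ry":0,"rz":0,"x":-0.05,"y":0.03,"z":0.1,"jaw":0.6},
    {"rx":0,"ry":0,"rz":0,"x":-0.1,"y":0.08,"z":0.1,"jaw":0.6},
    {"rx":0,"ry":0,"rz":0,"x":-0.12,"y":0.12,"z":0.1,"jaw":0.6},
    {"rx":0,"ry":0,"rz":0,"x":-0.12,"y":0.12,"z":0.1,"jaw":0.6},
  ],
)

```text
time: 12.0
ee_pos: [0.4966, 0.1074, 0.3362]
tool_rot: [-0.612, -0.341, 0.353, 0.62]
ft_force: [0.0, -0.9, -0.3]
opening: 0.8
```

```bash
python3 - <<'E'
from h import *
import cv2
st()
for n,b in (("side",(140,250,280,390)),("top",(165,250,310,420))):
    a=manip.capture(n)
    cv2.imwrite("pics/%s9f.png"%n,a[:,:,::-1])
    a=a[b[0]:b[1],b[2]:b[3],::-1]
    cv2.imwrite("pics/%s9.png"%n,cv2.resize(a,None,fx=5.4,fy=5.4,interpolation=cv2.INTER_CUBIC))
az=np.radians(173.5-np.degrees(2.0));H=np.r_[C+.07*np.array([np.cos(az),np.sin(az)]),.188]
i=np.r_[-np.cos(az),-np.sin(az),0]
for n,o in (("side",(280,140)),("top",(310,165))):
    print(n,"hinge",(proj(n,H)-o)*5.4)
    for th in (1.2,1.4,1.57):print(th,(proj(n,H+.064*(i*np.cos(th)+np.array([0,0,np.sin(th)])))-o)*5.4)
E
```

```text
t 12.0 ee [0.4966 0.1074 0.3362] yaw 58.8 tilt [-0.0215  0.0022 -0.9998] F [ 0.0464 -0.853  -0.3287] op 0.8
 q [0.0858 0.2497 0.1079 1.4502 0.0041 0.63  ]  az 115.2 phi 1.017 rad R 0.2016  Fpush_tan 0.32 Fpush_rad_out 0.79
 wrist [-0.0451 -0.0509  0.0336] torque about axis(cw push) 0.098 equiv push 1.41, Mz part 0.48
side hinge [329.3683 171.7587]
1.2 [337.1118 101.2117]
1.4 [334.5148  81.8756]
1.57 [332.164   68.5262]
top hinge [179.8281  72.1805]
1.2 [226.3264  66.6926]
1.4 [205.1529  49.1345]
1.57 [186.2605  34.9333]
```

View pics/side9.png

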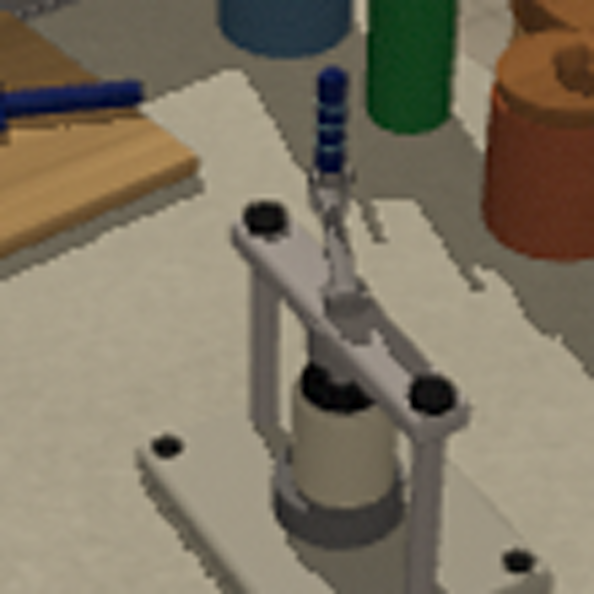

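View pics/top9.png

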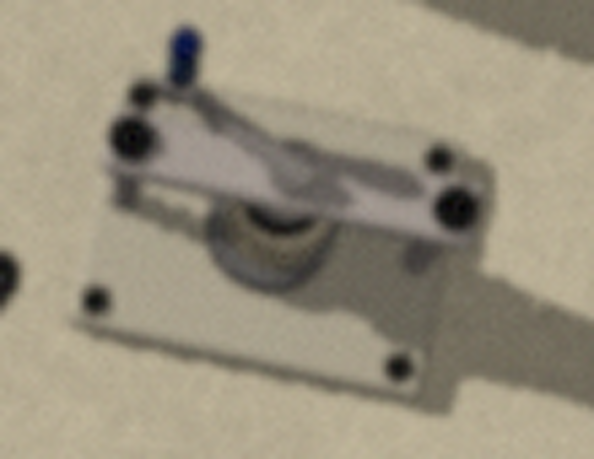

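View pics/top9f.png

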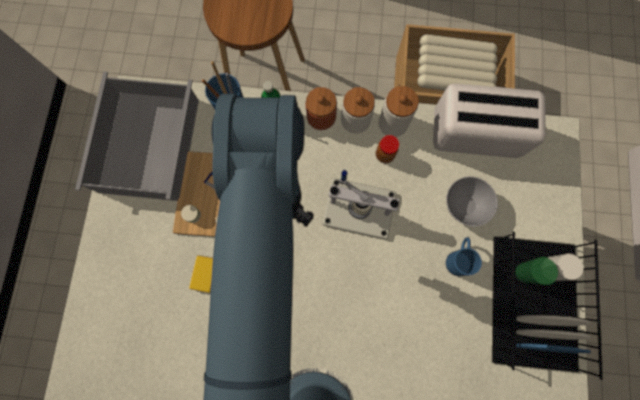

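```bash
python3 - <<'E'
from h import *
print(manip.finish_job())
E
```

```text
the job is handed in; nothing more can be done
None
```

I folded the crank handle upright and turned the crank clockwise to about 2.0 rad. Then I let go, backed the arm away and handed the job in at about 12 s. No verdict was reported.

- **Clamping force:** about 40 N, worked out from torque rather than measured directly. Free turning took about 8.2 N of push (readings scattered 7.2–8.9 N). It then rose by about 10 N per rad to 11.7 N, roughly 3.5 N above free, with contact at about 1.65 rad. With that scatter, the force could be off by about ±8 N, still within 25–65 N.
- **How the push was read:** the tool gripped the handle, so most of the turning effort came through the wrist moment. The sideways force alone read only 1–4 N, so I added the wrist moment to get the push. In free turning this matched the stated 0.55 N m of friction.
- **Crank at rest:** it showed no movement at rest before I let go, and the later pictures show it still near 2.0 rad.
- **Handle:** the first try at folding it slipped out of the fingers, at about 1.2–1.3 rad. I gripped it again from another direction and brought it fully upright. In the last top and side pictures its tip is within a few pixels of where 1.57 rad puts it.
- **Piece and other things:** the daikon stands on its platform under the foot. The bowl, mug, jar and food box look unmoved. In the last top view the arm hid part of the chopping board, so I could not see one spare round there, and only part of the peeler showed in the last side view. The arm passed well above the board.

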